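Key the tube rotor onto the drive shaft

TASK

Fit the loose aluminium tube rotor onto the shaft of the white drive unit: slip it over the pin and, pressing only lightly, turn it until its tab drops into the shaft's keyway and it sits fully down and level, then let go. Do not force it down, and leave the other things on the bench where they are.

Things in the scene. Friction and masses are not known exactly. Their poses are not given: they have to be found in the camera images.
- rotor: loose aluminium tube rotor, about 220 g, standing upright on the bench. Origin: centre of its underside, z up. From below: skirt ring (54 mm outside, 44 inside, z 0 to 10), disc 84 mm across (z 10 to 18) with eight dark recesses, square grip boss (z 18 to 50). A 17 mm bore runs through disc and boss. A rib 3 mm high on the disc, 20 to 40 mm out along +x, lies right above the tab
- boss_top (a point): centre of the top of the rotor's square grip boss, 50 mm above the rotor's origin; the boss is 30 x 30 mm, 32 mm tall above the disc, sides along the rotor's x and y; same axes as the rotor
- tab (a point): lower end of the rotor's only tab, hidden inside the skirt: 6 mm wide, 9 to 17 mm from the axis towards the rotor's +x, hanging 7 mm below the disc; this point is 13 mm out along +x, 3 mm above the rotor's origin; same axes as the rotor
- drive: white drive unit, fixed, 150 x 140 mm, top at 60 mm. Origin: centre of its underside, z up. A small index rib on its top edge, 61 mm from the shaft, marks its +x. A steel shaft stands upright in its middle. Rotor riding with its tab on the shoulder: rotor origin 71 mm above the drive's; tab in keyway, fully down: 64 mm. The rotor must never bear on drive or shaft with over 60 N
- shoulder (a point): on the shaft's axis, at the height of its shoulder's top (74 mm; shoulder 38 mm across, 14 high). One keyway, 8 mm wide, 14 deep, runs from the pin outwards. It points within 52 degrees of the index rib, either side; the exact angle is not in these readings (axes are the drive's) but shows from above. The shaft stays still under light rubbing, turns stiffly above 0.25 N m
- shaft_tip (a point): top of the shaft's pin, on its axis, 110 mm above the bench; the pin is round, 13 mm thick, 36 mm tall above the shoulder, the last 7 mm tapered to 6 mm; axes are the drive's
- tube_rack: bystander: white rack of capped tubes, 60 x 160 x 71 mm; origin at the centre of its underside. Leave it where it is.
- reagent_bottle: bystander: capped bottle, 60 mm across, 150 mm tall; origin at the centre of its underside. Leave it where it is.
- specimen_jar: bystander: small lidded jar, 56 mm across, 60 mm tall; origin at the centre of its underside. Leave it where it is.
- petri_dish: bystander: closed clear dish, 92 mm across, 17 mm high; origin at the centre of its underside. Leave it where it is.
- slide_box: bystander: flat box, 87 x 152 x 33 mm; origin at the centre of its underside. Leave it where it is.
- plain_collar: bystander: plain aluminium ring 48 mm across, 14 mm high; not needed for this job; origin at the centre of its underside. Leave it where it is.
- marker: bystander: pen, 120 mm long, 13 mm thick; origin at the centre of its underside. Leave it where it is.
There are look-alikes about, which are no part of the job. What is shaped like the rotor but pink is not meant.

How it is judged (in metres and radians):
On the way, in this order (a step that is already met when the one before it is completed fails the run):
1. the rotor is carried over to the shaft and slipped over its pin, upright (horizontal distance between rotor and shaft_tip below 0.005 m and z of rotor in the frame of drive between 0.068 and 0.096 m and angle between rotor's own z axis and vertical below 0.15 rad), for 0.05 s.
2. the tab is down in the keyway (z of rotor in the frame of drive between 0.061 and 0.0662 m and horizontal distance between rotor and shaft_tip below 0.0035 m and angle between rotor's own z axis and vertical below 0.06 rad), for 0.2 s.
At the end, for the whole second after the job is handed in: The rotor sits on the shaft with its tab in the keyway: its origin 61 to 66.2 mm above the drive's origin, within 3.5 mm of the shaft's axis, within 0.06 rad of upright, released and at rest (all of step 2 and linear speed of rotor below 0.01 m/s and angular speed of rotor below 0.1 rad/s); the robot touches nothing.
It fails at once if the rotor presses on the drive or its shaft with more than 60 N (contact force between rotor and drive above 60 N).
It fails at once if a bystander is pushed more than 25 mm (distance of any of tube_rack, reagent_bottle, specimen_jar, petri_dish, slide_box, plain_collar, marker from where it was at the start of the episode above 0.025 m).
It also fails if it takes over 72 s, if anything falls off the work surface, if the arm or the gripper's body presses on something with over 40 N, if the wrist force passes 120 N, or if a joint passes its speed limit or range.

ROBOT

A 6-joint arm with a two-finger parallel gripper is mounted at the origin on the work surface. World frame = base frame: x ahead of the robot, y to its left, z up, the work surface at z = 0. Lengths are in m, angles in degrees, forces in N, time in s.
With the tool pointing down it reaches from about 0.375 to 0.9 m from the base axis. Payload 3.1 kg.
Tool frame: the origin (TCP) lies on the centre line of the jaws, within the pads' length; the fingertips stand 22 mm ahead of it and the grasp point (between the pads) lies 3 mm ahead of it; y points along the fingers, z is the direction in which the jaws open and shut, and the axes are right-handed (so a half turn about y gives the same grasp; the last joint's range is limited). The gripper opens to 87 mm and grips with 3 to 60 N. Pads are 19 mm wide; open, the fingers measure 117 mm over their backs; the gripper's body (75 mm by 190 mm) begins 51 mm behind the grasp point.
Start: joints at [-76.69, 30.224, 82.088, -0, 67.689, -10.227], TCP at [0.25, -0.573, 0.245] pointing down, gripper open.
Joint ranges: [-176.69, 176.69], [-43.24, 126.21], [12.49, 139.97], [-82, 262], [0, 151.66], [-163.58, 163.58]. Speed limits (degrees/s): [159.86, 159.86, 180, 180, 180, 180].

INTERFACE

Orientations are given as a 3x3 rotation matrix whose columns are the frame's x, y, z axes.
In Python, from rig import bot gives the robot as it stands.
- The arm moves only by the tool jog_arm, never from a script. Its argument "motion" is one flat list of numbers, 6 for each row, row after row: the shift along the tool's x, y, z in mm, then the turn, a rotation vector about the tool's x, y, z in degrees. A call has 1 to 20 rows; each row is the pose to reach, as a shift and turn from the pose commanded when the call began, along the tool's axes at that moment; what a row does not reach only later rows make up. A row lasts 1/8 s, in which the tool goes at most 62.5 mm and 10.7 degrees, less where a joint would pass 70% of its speed; a pose out of reach is approached as far as the arm can. A call with a gripper value outside its range is refused whole. "gripper" is the opening, from 0 (shut) to 1 (fully open), set as the call begins (left out, the last holds). The fingers move at their own pace and stop on an object; the grip force is fixed at half the most. Time passes only in rows, so rows that repeat a pose let the fingers close. It gives the time, the measured TCP pose, the force and the opening at its end, in the units of the state.
- bot.read_state(): the state, without advancing time (a new reading comes with each control period).
- bot.capture(name): name is "scene" or "top" or "wrist"; returns (picture, depth): 400x640x3 uint8, red, green, blue; 400x640 float32, m along the optical axis (not along the pixel's ray), 0 where there is no reading.
- bot.get_calibration(name): a dict with "mtx" (3x3 intrinsics, pixels), "pose" (4x4, takes a point from camera to world coordinates); the wrist camera has in their place "hand_eye" (4x4, takes a point from camera to tool coordinates, whose origin is the TCP and whose axes are the tool frame's). Camera axes: x right, y up, looking along -z (the intrinsics and any distortion apply to the point x, -y, -z); pixel columns grow to the right and rows downward; lengths in m; the calibration is good to about 2 mm. A picture is of the moment at which its call begins: read the wrist's pose just before it. get_calibration takes no time and is no camera call.
- bot.hand_in(): hands the job in, once; it reports no verdict.
The state is a dict: "time_s": time; "joint_positions": joint angles; "qvel": joint speeds; "tau": joint torques, N m; "position": TCP position; "tcp_rot": TCP orientation; "force": force on the tool from outside, world axes, zero at the start; "moment": the same for the moment, N m; "opening": opening from 0.0 (shut) to 1.0 (fully open).
Only numpy, scipy, OpenCV 4.12 (cv2) and the standard library are available. Lean on these libraries where they do the work, as an engineer would, in place of code of your own. Each camera call takes 0.05 s, during which the arm holds its last target.

## Working session

There is one attempt and no reset: what is moved stays moved. The work goes in short steps, Python scripts to look and compute and a tool call to move; the robot and the scene stay as the last step left them, time stands still between calls to the robot, and variables do not carry over. Pictures are saved under pics/ and viewed, and the job is handed in when it is done.

Besides the shell and the picture viewer there is one more tool, called as name(argument=value, ...) on one line, values as JSON. jog_arm: Moves the arm, as the interface text tells. Its arguments: {"type":"object","properties":{"motion":{"type":"array","items":{"type":"number"}},"gripper":{"type":"number"}},"required":["motion"]}

```bash
ls; mkdir -p pics; python3 - <<'E'
from rig import bot
import cv2,numpy as np
s=bot.read_state(); print(s)
for n in ["scene","top"]:
    p,d=bot.capture(n); cv2.imwrite(f"pics/{n}0.png",p[:,:,::-1]); np.save(f"{n}0_d.npy",d)
    c=bot.get_calibration(n); print(n,c)
print(bot.get_calibration("wrist"))
E
```

```text
pics
{'time_s': 0.0, 'joint_positions': array([-7.66911237e+01,  3.02813582e+01,  8.21574740e+01, -2.52865363e-03,
        6.76879857e+01, -1.02279028e+01]), 'qvel': array([-0.01842151,  0.06940787,  0.02700114, -0.03929282,  0.00374174,
        0.03111808]), 'tau': array([ 1.30865366e-03, -4.40035486e+01, -1.76595873e+01,  6.33871439e-02,
        5.82957419e-02, -1.81687205e-04]), 'position': array([ 0.24943395, -0.57231209,  0.24353989]), 'tcp_rot': array([[-9.16797309e-01, -5.49255726e-04,  3.99352466e-01],
       [-3.99352688e-01,  2.14454534e-03, -9.16794869e-01],
       [-3.52874640e-04, -9.99997550e-01, -2.18546015e-03]]), 'force': array([ 0.92883782, -0.02738606,  0.21602581]), 'moment': array([0.0001579 , 0.00716951, 0.00525367]), 'opening': 0.9995531254357206}
scene {'mtx': array([[508.47713449,   0.        , 318.18457282],
       [  0.        , 508.47713449, 200.00149686],
       [  0.        ,   0.        ,   1.        ]]), 'pose': array([[ 0.81230487, -0.48207196,  0.32827949,  1.0662856 ],
       [ 0.58304078,  0.6856423 , -0.43584181, -0.63020729],
       [-0.01497519,
[... 341 characters left out ...]
      [-0.99984808, -0.00522658, -0.01662843, -0.03180207],
       [-0.01728224,  0.17309889,  0.98475281,  1.26949952],
       [ 0.        ,  0.        ,  0.        ,  1.        ]])}
{'mtx': array([[356.63311806,   0.        , 324.46002524],
       [  0.        , 356.63311806, 201.7257854 ],
       [  0.        ,   0.        ,   1.        ]]), 'hand_eye': array([[-7.89214841e-05, -9.67516309e-01, -2.52808595e-01,
        -6.85006048e-02],
       [ 1.03416964e-03,  2.52808381e-01, -9.67515815e-01,
        -1.41079955e-01],
       [ 9.99999462e-01, -3.37804757e-04,  9.80623979e-04,
        -1.01382135e-03],
       [ 0.00000000e+00,  0.00000000e+00,  0.00000000e+00,
         1.00000000e+00]])}
```

View pics/scene0.png

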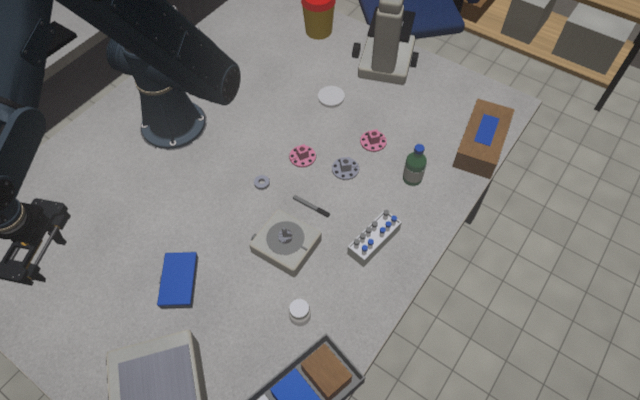

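View pics/top0.png

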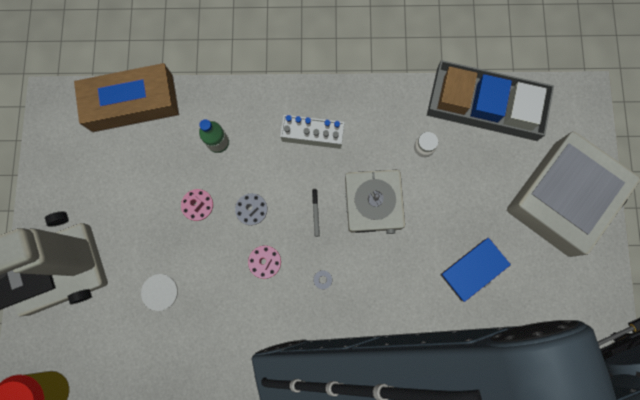

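In the top view, three rotor shapes appear: pink at (197,204), pink at (264,262), and grey at (251,209). The grey one is the aluminium rotor. The drive is at about (375,201). I'll confirm both in enlarged crops.

```bash
python3 - <<'E'
import cv2,numpy as np
t=cv2.imread("pics/top0.png"); s=cv2.imread("pics/scene0.png")
r=lambda im,x,y,w: cv2.resize(im[y-w:y+w,x-w:x+w],(390,390),interpolation=cv2.INTER_CUBIC)
o=np.hstack([r(t,251,209,26),r(t,376,201,40)])
cv2.imwrite("pics/crop0.png",o)
E
```

```text
(no output)
```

View pics/crop0.png

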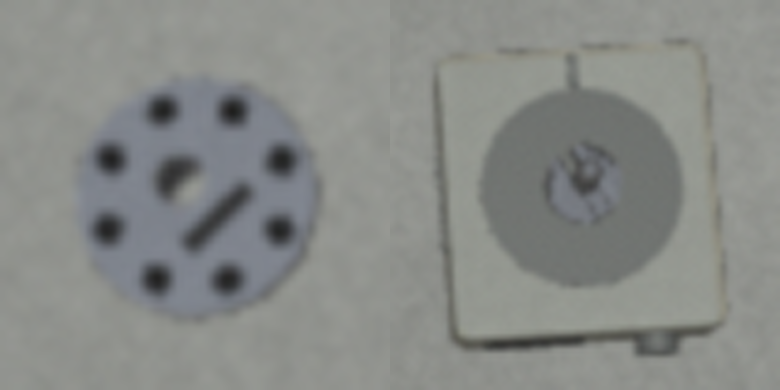

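Left crop: a grey rotor with eight dark recesses, so this is the aluminium one and fits the description. Right crop: the drive, with its index rib at the upper edge (world +x). The keyway needs a closer look. I'll compute rough positions next.

```bash
cat > h.py <<'E'
import numpy as np, cv2
from rig import bot
from scipy.spatial.transform import Rotation as R
def campose(n,s=None):
    c=bot.get_calibration(n)
    if n=="wrist":
        T=np.eye(4);T[:3,:3]=s["tcp_rot"];T[:3,3]=s["position"]
        return c["mtx"],T@c["hand_eye"]
    return c["mtx"],c["pose"]
def ray(K,P,uv):
    uv=np.atleast_2d(np.asarray(uv,float))
    x=(uv[:,0]-K[0,2])/K[0,0]; y=(uv[:,1]-K[1,2])/K[1,1]
    d=np.stack([x,-y,-np.ones_like(x)],1)@P[:3,:3].T
    return P[:3,3],d
def onplane(K,P,uv,z):
    o,d=ray(K,P,uv); t=(z-o[2])/d[:,2]
    return o+d*t[:,None]
def proj(K,P,X):
    X=np.atleast_2d(X); c=(X-P[:3,3])@P[:3,:3]
    return np.stack([K[0,2]+K[0,0]*c[:,0]/-c[:,2],K[1,2]-K[1,1]*c[:,1]/-c[:,2]],1)
def tri(rays):
    A=np.zeros((3,3));b=np.zeros(3)
    for o,d in rays:
        d=np.ravel(d)/np.linalg.norm(d);M=np.eye(3)-np.outer(d,d);A+=M;b+=M@o
    X=np.linalg.solve(A,b)
    return X,[np.linalg.norm(np.cross(X-o,np.ravel(d)/np.linalg.norm(d))) for o,d in rays]
def jogdelta(s,pos,rot):
    "row (mm, deg) from current pose s to world pose"
    Rt=s["tcp_rot"]; return np.r_[Rt.T@(np.asarray(pos)-s["position"])*1000, R.from_matrix(Rt.T@rot).as_rotvec(degrees=True)]
def shot(name,png):
    s=bot.read_state(); p,d=bot.capture(name); cv2.imwrite("pics/"+png+".png",p[:,:,::-1])
    np.savez(png,pos=s["position"],rot=s["tcp_rot"],d=d,p=p); return s,p,d
E
python3 - <<'E'
from h import *
K,P=campose("top")
for n,uv,z in [("rotor disc",(251,209),.018),("shaft",(376,199),.1),("pinkA",(197,204),.018),("pinkB",(264,262),.018),("bottle",(210,135),.1),("marker1",(314,190),.01),("marker2",(317,235),.01),("collar",(322,280),.01),("jar",(428,140),.06),("rack",(312,130),.07)]:
    print(n,onplane(K,P,uv,z).round(3))
E
```

```text
rotor disc [[0.571 0.166 0.018]]
shaft [[ 0.58  -0.148  0.1  ]]
pinkA [[0.585 0.307 0.018]]
pinkB [[0.435 0.13  0.018]]
bottle [[0.744 0.259 0.1  ]]
marker1 [[0.622 0.004 0.01 ]]
marker2 [[ 0.504 -0.004  0.01 ]]
collar [[ 0.39  -0.016  0.01 ]]
jar [[ 0.739 -0.287  0.06 ]]
rack [[0.765 0.007 0.07 ]]
```

```bash
python3 - <<'E'
from h import *
s=bot.read_state()
rot=np.array([[-1,0,0],[0,0,-1],[0,-1,0]]).T
print(rot, np.linalg.det(rot)); print(jogdelta(s,[.58,-.148,.215],rot).round(1))
E
```

```text
[[-1  0  0]
 [ 0  0 -1]
 [ 0 -1  0]] 1.0
[-4.725e+02  2.930e+01 -2.571e+02  1.000e-01  2.350e+01  0.000e+00]
```

jog_arm(motion=[-472,29,-257,0,23.5,0,-472,29,-257,0,23.5,0,-472,29,-257,0,23.5,0,-472,29,-257,0,23.5,0,-472,29,-257,0,23.5,0,-472,29,-257,0,23.5,0,-472,29,-257,0,23.5,0,-472,29,-257,0,23.5,0,-472,29,-257,0,23.5,0,-472,29,-257,0,23.5,0,-472,29,-257,0,23.5,0,-472,29,-257,0,23.5,0,-472,29,-257,0,23.5,0])

```text
time_s: 1.72
position: [0.5791, -0.1501, 0.2157]
tcp_rot: [[-1.0, -0.0, -0.001], [0.001, -0.0, -1.0], [0.0, -1.0, 0.0]]
force: [-0.9, -0.6, 0.7]
opening: 0.997
```

```bash
python3 - <<'E'
from h import *
s,p,d=shot("wrist","w1"); print(s["position"],np.abs(s["qvel"]).max())
E
```

```text
[ 0.57914309 -0.15005333  0.21565274] 0.26028646937581057
```

View pics/w1.png

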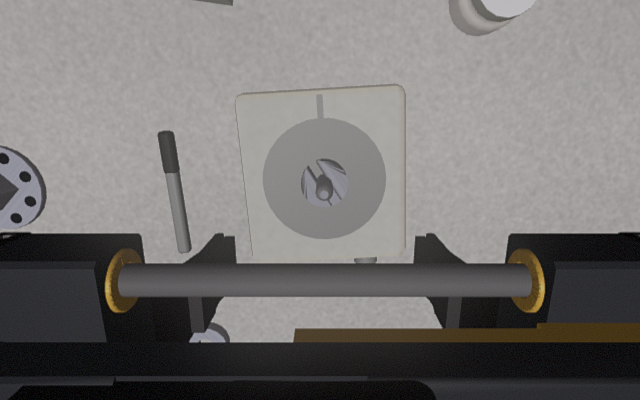

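```bash
python3 - <<'E'
import cv2
t=cv2.imread("pics/w1.png")
cv2.imwrite("pics/w1c.png",cv2.resize(t[145:220,285:365],None,fx=7.5,fy=7.5,interpolation=cv2.INTER_CUBIC))
E
```

```text
(no output)
```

View pics/w1c.png

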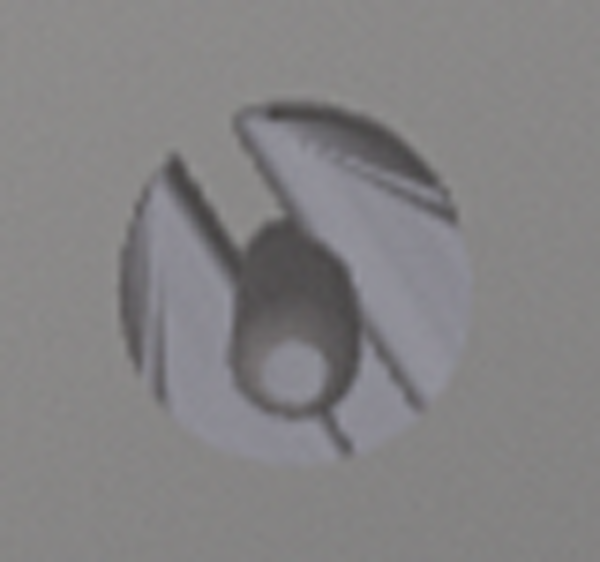

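```bash
python3 - <<'E'
from h import *
f=np.load("w1.npz"); s=dict(position=f["pos"],tcp_rot=f["rot"]); K,P=campose("wrist",s)
c=lambda x,y:(285+(x+.5)/7.5-.5,145+(y+.5)/7.5-.5)
tip=onplane(K,P,c(293,371),.110)[0]; print("tip",tip)
print("shoulder c",onplane(K,P,c(297,283),.074)[0])
L=onplane(K,P,[c(175,155),c(240,270),c(240,120),c(300,220)],.074)
for a,b in ((1,0),(3,2)):
    v=L[a if 0 else b]-L[a]; print(np.degrees(np.arctan2(v[1],v[0])))
print(L)
m=(L[0]+L[2])/2-onplane(K,P,c(297,283),.074)[0]; print("mid dir",np.degrees(np.arctan2(m[1],m[0])))
# gap between edges
# index rib
g=onplane(K,P,[(320,96),(320,117)],.06);print("rib",g); v=g[0]-tip; print(np.degrees(np.arctan2(v[1],v[0])))
cor=onplane(K,P,[(236,95),(404,85),(405,250),(251,253)],.06);print(cor)
d=f["d"]; 
for uv in [(324,194),(335,165),(300,215),(290,130)]: print(uv,d[uv[1],uv[0]], onplane(K,P,uv,0)[0])
for uv in [(324,194),(338,185),(315,170),(280,150),(310,205)]:
    o,dd=ray(K,P,uv); print(uv,(o+dd*d[uv[1],uv[0]])[0])
E
```

```text
tip [ 0.58833386 -0.14847103  0.11      ]
shoulder c [ 0.58947641 -0.14878878  0.074     ]
28.728267643643914
30.572492907098763
[[ 0.603373   -0.13582563  0.074     ]
 [ 0.59090841 -0.14265779  0.074     ]
 [ 0.60710268 -0.14276867  0.074     ]
 [ 0.59635143 -0.14911998  0.074     ]]
mid dir 31.056612596190856
rib [[ 0.65681697 -0.1455362   0.06      ]
 [ 0.6405059  -0.1454643   0.06      ]]
2.453897477309804
[[ 0.65766738 -0.07852699  0.06      ]
 [ 0.6650896  -0.21210369  0.06      ]
 [ 0.52502776 -0.22073234  0.06      ]
 [ 0.52226988 -0.08326171  0.06      ]]
(324, 194) 0.25281134 [ 0.5620852  -0.14844787  0.        ]
(335, 165) 0.2828346 [ 0.5920858  -0.15956986  0.        ]
(300, 215) 0.30763242 [ 0.53956994 -0.1233507   0.        ]
(290, 130) 0.2894244 [ 0.62674263 -0.11514915  0.        ]
(324, 194) [ 0.58854328 -0.14873383  0.1107759 ]
(338, 185) [ 0.58751637 -0.15993466  0.07531502]
(315, 170) [ 0.59743529 -0.14111635  0.06163834]
(280, 150) [ 0.61414673 -0.11243689  0.06190477]
(310, 205) [ 0.56731456 -0.13661809  0.06233788]
```

The wrist view shows the pin tip at (324,194), the shoulder around it, and the open keyway slot pointing up-left, about +30° in world yaw. I'll take a second view of the shaft from a shifted place.

jog_arm(motion=[0,0,-60,0,0,0,0,0,-60,0,0,0,0,0,-60,0,0,0])

```text
time_s: 2.15
position: [0.5798, -0.0892, 0.2158]
tcp_rot: [[-1.0, 0.001, 0.001], [-0.001, -0.001, -1.0], [-0.001, -1.0, 0.001]]
force: [-0.1, -0.1, 0.3]
opening: 0.996
```

```bash
python3 - <<'E'
from h import *
s,p,d=shot("wrist","w2"); print(s["position"],np.abs(s["qvel"]).max())
K,P=campose("wrist",s); q=proj(K,P,[.589,-.1485,.09])[0].astype(int); print(q)
x,y=q[0]-40,q[1]-37; print(x,y)
cv2.imwrite("pics/w2c.png",cv2.resize(p[y:y+75,x:x+80,::-1],None,fx=7.5,fy=7.5,interpolation=cv2.INTER_CUBIC))
E
```

```text
[ 0.57977004 -0.08924087  0.21579165] 0.890388784188254
[403 188]
363 151
```

View pics/w2c.png

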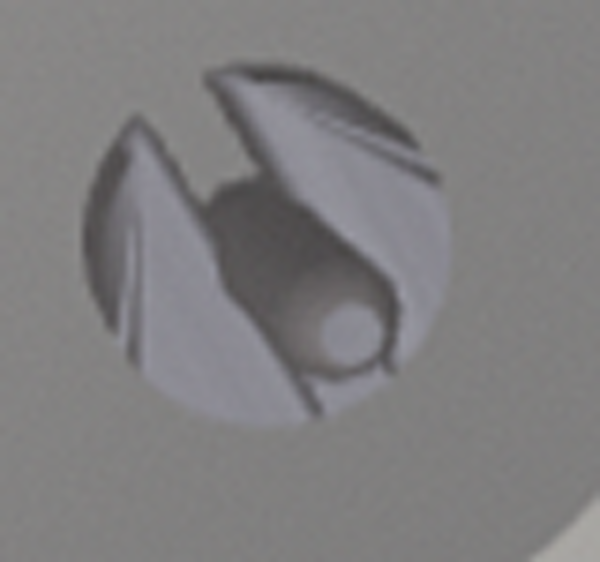

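```bash
python3 - <<'E'
from h import *
def ld(n):
    f=np.load(n+".npz"); return campose("wrist",dict(position=f["pos"],tcp_rot=f["rot"]))
c=lambda x,y,ox,oy:(ox+(x+.5)/7.5-.5,oy+(y+.5)/7.5-.5)
A=ld("w1");B=ld("w2")
print(tri([ray(*A,c(293,371,285,145)),ray(*B,c(352,336,363,151))]))
print(tri([ray(*A,c(175,155,285,145)),ray(*B,c(138,120,363,151))]))
print(tri([ray(*A,c(240,120,285,145)),ray(*B,c(210,76,363,151))]))
print("tip",onplane(*B,c(352,336,363,151),.11))
L=onplane(*B,[c(138,120,363,151),c(205,207,363,151),c(210,76,363,151),c(268,172,363,151)],.074)
for a,b in ((1,0),(3,2)):
    v=L[b]-L[a]; print(np.degrees(np.arctan2(v[1],v[0])))
m=(L[0]+L[2])/2-[.5886,-.1485,.074]; print("mid dir",np.degrees(np.arctan2(m[1],m[0])))
s=bot.read_state()
rot=np.array([[-1,0,0],[0,0,-1],[0,-1,0]]).T
print(jogdelta(s,[.571,.13,.20],rot).round(1))
E
```

```text
(array([ 0.58858055, -0.1484746 ,  0.11153616]), [np.float64(0.00011874977399517063), np.float64(0.00011874977399489649)])
(array([ 0.60139168, -0.13526789,  0.06245358]), [np.float64(0.0001875274748364415), np.float64(0.00018752747483628964)])
(array([ 0.60614571, -0.14255819,  0.06499215]), [np.float64(0.0003182579703077408), np.float64(0.0003182579703074645)])
tip [[ 0.58808673 -0.14885668  0.11      ]]
38.87231968962468
33.04256949813839
mid dir 34.05937908764715
[   8.8   15.6 -219.7   -0.     0.    -0. ]
```

Second view agrees: the shaft axis triangulates to (0.5886, -0.1485) with tip height 0.111. The mean keyway direction from the slot's two outer corners is about +32° world. Next I'll look at the rotor.

jog_arm(motion=[9,15,-220,0,0,0,9,15,-220,0,0,0,9,15,-220,0,0,0,9,15,-220,0,0,0,9,15,-220,0,0,0,9,15,-220,0,0,0,9,15,-220,0,0,0])

```text
time_s: 3.08
position: [0.5711, 0.1294, 0.2007]
tcp_rot: [[-1.0, 0.0, -0.002], [0.002, -0.0, -1.0], [-0.0, -1.0, 0.0]]
force: [-1.3, 0.0, -0.1]
opening: 0.999
```

```bash
python3 - <<'E'
from h import *
s,p,d=shot("wrist","w3"); print(s["position"],np.abs(s["qvel"]).max(),s["joint_positions"])
K,P=campose("wrist",s); q=proj(K,P,[.571,.166,.03])[0].astype(int); print(q)
x,y=q[0]-80,q[1]-70; print(x,y)
cv2.imwrite("pics/w3c.png",cv2.resize(p[y:y+140,x:x+160,::-1],None,fx=4,fy=4,interpolation=cv2.INTER_CUBIC))
E
```

```text
[0.57107403 0.12937649 0.20065551] 0.18487268368483684 [ 1.84730859e+00  3.02502032e+01  9.04349783e+01 -2.34866745e-02
  5.92948818e+01  9.19586807e+01]
[284 187]
204 117
```

View pics/w3c.png

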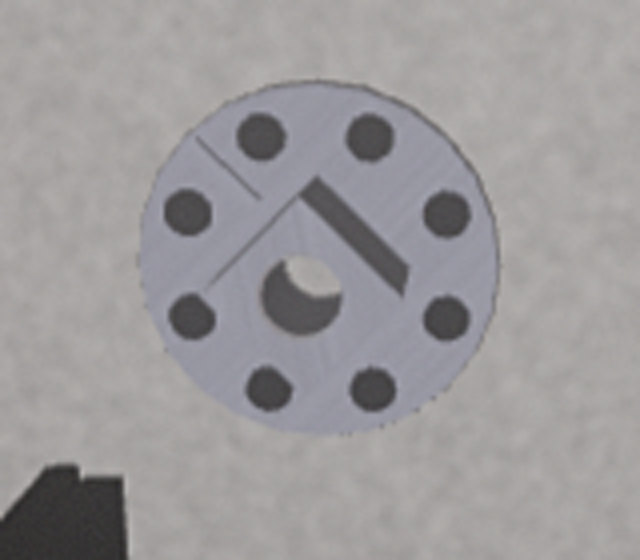

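View pics/w3.png

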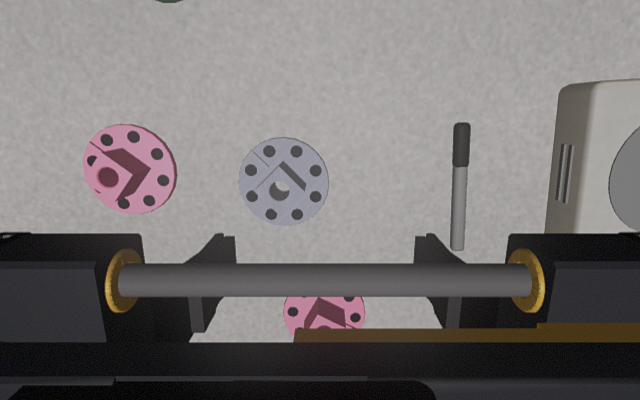

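Wrist view: grey rotor at (284,181) with the rib at crop (197,137)-(260,198), pointing up-left. Its neighbours are pink, at (130,168) and (325,315). Now I'll work out the pose.

```bash
python3 - <<'E'
from h import *
f=np.load("w3.npz"); s=dict(position=f["pos"],tcp_rot=f["rot"]); K,P=campose("wrist",s)
c=lambda x,y:(204+(x+.5)/4-.5,117+(y+.5)/4-.5)
p=f["p"].astype(int)
# disc mask: bluish grey
m=((p[...,2]-p[...,0])>8).astype(np.uint8); m[:, :200]=0;m[:,360:]=0;m[240:]=0;m[:120]=0
m=cv2.morphologyEx(m,cv2.MORPH_CLOSE,np.ones((9,9)))
cs,_=cv2.findContours(m,cv2.RETR_EXTERNAL,cv2.CHAIN_APPROX_NONE); C=max(cs,key=cv2.contourArea)[:,0]
X=onplane(K,P,C,.018); (cx,cy),r=cv2.minEnclosingCircle((X[:,:2]*1000).astype(np.float32)); e=cv2.fitEllipse((X[:,:2]*1000).astype(np.float32))
print("disc",cx,cy,r,e)
b=onplane(K,P,c(301,296),.05)[0]; print("bore top",b)
yaw=lambda u,v,z:(lambda a:np.degrees(np.arctan2(a[1],a[0])))(np.diff(onplane(K,P,[u,v],z),axis=0)[0])
print("rib yaw",yaw(c(260,198),c(197,137),.021))
print("boss edges",yaw(c(210,285),c(300,195),.05),yaw(c(405,296),c(300,195),.05))
# holes
sub=p[117:257,204:364].astype(np.uint8); g=cv2.cvtColor(sub,cv2.COLOR_RGB2GRAY)
n,l,st,ce=cv2.connectedComponentsWithStats((g<95).astype(np.uint8))
H=[(ce[i]+[204,117]) for i in range(1,n) if 60<st[i,4]<200]
Hx=onplane(K,P,H,.018); ctr=np.array([e[0][0],e[0][1]])/1000
for h,i in zip(Hx,H): 
    v=h[:2]-ctr; print(i.round(1),np.hypot(*v)*1000,np.degrees(np.arctan2(v[1],v[0])))
d=f["d"]
for u in [c(330,230),c(270,270),c(330,120)]:
    o,dd=ray(K,P,u); print((o+dd*d[int(round(u[1])),int(round(u[0]))])[0])
E
```

```text
disc 572.7274780273438 168.5249481201172 41.18132400512695 ((572.7732543945312, 168.52960205078125), (81.01834869384766, 81.14038848876953), 2.7388622760772705)
bore top [0.57257519 0.16862351 0.05      ]
rib yaw 44.49883676746961
boss edges -45.82320293298152 44.91406030831603
[268.9 150.9] 31.776793307158165 22.408147293543507
[296.  151.1] 31.710445310176265 -23.023211044153502
[292.6 175.2] 11.29957350753745 -51.23642777317821
[250.5 169.9] 32.03973398592172 67.88672428809551
[315.1 170.2] 31.75838120849927 -68.46239911548957
[277.4 192.9] 11.238497299027005 149.10889004122322
[251.5 196. ] 32.5746652905656 112.70050316838017
[315.1 196.2] 32.074213474130225 -113.74441436624842
[270.7 214. ] 32.76991266114004 156.97580991547957
[296.8 214. ] 32.48861363398671 -158.49994390438275
[0.58706314 0.16184686 0.05264007]
[0.57812112 0.1749257  0.04986893]
[0.60602317 0.16485307 0.01871126]
```

```bash
cat >> h.py <<'E'
def rotyaw(a):  # tool z horizontal at world yaw a-90, pointing down; tool x at yaw a+180
    a=np.radians(a); x=np.array([-np.cos(a),-np.sin(a),0]); y=np.array([0,0,-1.]); return np.stack([x,y,np.cross(x,y)],1)
E
python3 - <<'E'
from h import *
s=bot.read_state(); print(jogdelta(s,[.5727,.1686,.14],rotyaw(44.7)).round(1))
E
```

```text
[ -1.6  60.7 -39.1  -0.  -44.8  -0. ]
```

jog_arm(motion=[-1.6,60.5,-39,0,-44.8,0,-1.6,60.5,-39,0,-44.8,0,-1.6,60.5,-39,0,-44.8,0,-1.6,60.5,-39,0,-44.8,0,-1.6,60.5,-39,0,-44.8,0,-1.6,60.5,-39,0,-44.8,0,-1.6,60.5,-39,0,-44.8,0])

```text
time_s: 4.0
position: [0.5722, 0.1698, 0.1402]
tcp_rot: [[-0.711, 0.0, 0.704], [-0.704, 0.0, -0.711], [-0.0, -1.0, 0.0]]
force: [-0.7, -0.4, -1.1]
opening: 1.0
```

```bash
python3 - <<'E'
from h import *
s,p,d=shot("wrist","w4"); print(s["position"],np.abs(s["qvel"]).max(),s["joint_positions"])
K,P=campose("wrist",s); print(proj(K,P,[[.5727,.1686,.05],[.5727,.1686,.018]]))
cv2.imwrite("pics/w4c.png",cv2.resize(p[120:320,220:420,::-1],None,fx=3,fy=3,interpolation=cv2.INTER_CUBIC))
E
```

```text
[0.5722473  0.16982898 0.14016792] 0.3521644375939776 [5.81186826e+00 3.57483841e+01 9.14704208e+01 2.25758304e-03
 5.27671867e+01 5.10901911e+01]
[[328.10954477 214.76981743]
 [327.72553602 202.71222549]]
```

View pics/w4c.png

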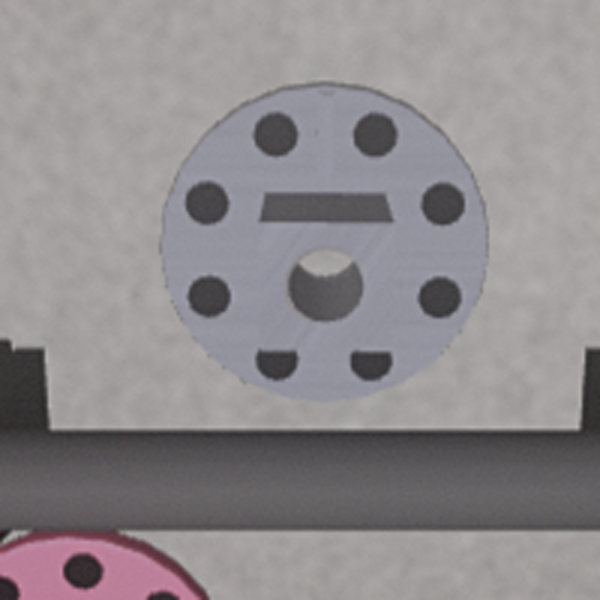

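Bore top is at about (328.7,215), as predicted from the first view, and the boss edge is level in the image. So rotor position, height and yaw agree across the two views.

```bash
python3 - <<'E'
from h import *
def ld(n):
    f=np.load(n+".npz"); return campose("wrist",dict(position=f["pos"],tcp_rot=f["rot"]))
print(tri([ray(*ld("w3"),(204+301.5/4-.5,117+296.5/4-.5)),ray(*ld("w4"),(328.5,214.9))]))
for i in range(3):
    s=bot.read_state(); print(s["position"]); bot.capture("top")
print(jogdelta(s,[.5727,.1686,.047],rotyaw(44.7)).round(1))
E
```

```text
(array([0.57350571, 0.16869634, 0.05140058]), [np.float64(0.00038935050220780416), np.float64(0.0003893505022078104)])
[0.57219231 0.16990581 0.14015859]
[0.57216947 0.17002257 0.14014617]
[0.57214012 0.17007708 0.14012503]
[ 0.7 93.1  1.4 -0.   0.1 -0. ]
```

jog_arm(motion=[0.7,40,1.4,0,0,0,0.7,70,1.4,0,0,0,0.7,85,1.4,0,0,0,0.7,92,1.4,0,0,0,0.7,92,1.4,0,0,0,0.7,92,1.4,0,0,0])

```text
time_s: 4.95
position: [0.5734, 0.1688, 0.0491]
tcp_rot: [[-0.709, 0.002, 0.705], [-0.705, 0.0, -0.709], [-0.002, -1.0, 0.001]]
force: [0.8, -0.4, 0.8]
opening: 1.002
```

```bash
python3 - <<'E'
from h import *
s,p,d=shot("wrist","w5"); print(s["position"],s["force"],np.abs(s["qvel"]).max())
print(jogdelta(s,[.5727,.1686,.047],rotyaw(44.7)).round(1))
E
```

```text
[0.57341156 0.16876807 0.04906284] [ 0.80091589 -0.39432109  0.80581782] 0.20582566378746667
[ 0.6  2.1 -0.4 -0.1  0.1 -0.1]
```

View pics/w5.png

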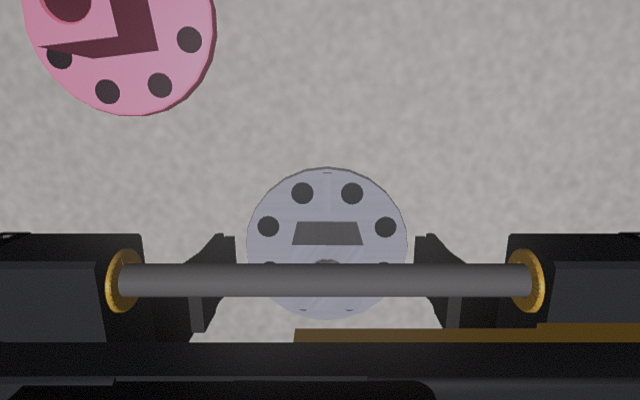

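The wrist picture shows the boss between the jaws at about (327,235). Closing now.

jog_arm(motion=[0.3,1.5,0,0,0,0,0.3,1.5,0,0,0,0,0.3,1.5,0,0,0,0,0.3,1.5,0,0,0,0,0.3,1.5,0,0,0,0,0.3,1.5,0,0,0,0,0.3,1.5,0,0,0,0,0.3,1.5,0,0,0,0,0.3,1.5,0,0,0,0,0.3,1.5,0,0,0,0], gripper=0.0)

```text
time_s: 6.25
position: [0.5726, 0.1684, 0.0466]
tcp_rot: [[-0.709, 0.001, 0.705], [-0.705, -0.0, -0.709], [-0.0, -1.0, 0.0]]
force: [1.5, -1.0, 0.1]
opening: 0.343
```

```bash
python3 - <<'E'
from h import *
s=bot.read_state(); print(s)
E
```

```text
{'time_s': 6.25, 'joint_positions': array([ 5.67146355e+00,  4.39974177e+01,  9.39131232e+01, -4.87166747e-03,
        4.20606128e+01,  5.08408074e+01]), 'qvel': array([-0.00841627, -0.11042787, -0.01188615,  0.05038164,  0.00493081,
        0.15854947]), 'tau': array([ 5.25216199e-01, -4.63310516e+01, -9.43387806e+00,  1.83552825e-01,
        2.28323140e-01, -4.65239937e-03]), 'position': array([0.57262322, 0.16839717, 0.0465679 ]), 'tcp_rot': array([[-7.09149033e-01,  5.06629038e-04,  7.05058432e-01],
       [-7.05058525e-01, -6.92746785e-06, -7.09149122e-01],
       [-3.54391268e-04, -9.99999872e-01,  3.62115729e-04]]), 'force': array([ 1.51868281, -0.9925878 ,  0.10297931]), 'moment': array([-0.09705381, -0.23014265,  0.03180111]), 'opening': 0.34295774019228176}
```

jog_arm(motion=[0,-15,0,0,0,0,0,-45,0,0,0,0,0,-80,0,0,0,0,0,-115,0,0,0,0,0,-140,0,0,0,0,0,-140,0,0,0,0,0,-140,0,0,0,0])

```text
time_s: 7.12
position: [0.5712, 0.1684, 0.1858]
tcp_rot: [[-0.709, -0.002, 0.705], [-0.705, -0.0, -0.709], [0.002, -1.0, -0.001]]
force: [0.2, -0.1, -2.5]
opening: 0.338
```

```bash
python3 - <<'E'
from h import *
s,p,d=shot("wrist","w6"); print(s["position"],s["force"],s["moment"],s["opening"])
shot("scene","s6")
print(jogdelta(s,[.5884,-.1485,.187],rotyaw(32)).round(1))
E
```

```text
[0.57122849 0.16839601 0.18583359] [ 0.2084931  -0.08163627 -2.45600089] [-0.03147374 -0.01552511  0.04354174] 0.3384047080713218
[ 2.113e+02 -1.200e+00  2.368e+02  1.000e-01  1.280e+01  1.000e-01]
```

View pics/w6.png

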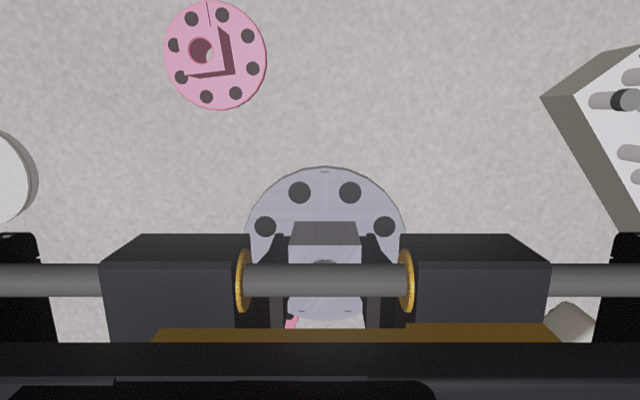

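The rotor is held level, with its boss at (325,232) between the jaws, and the force is about -2.5 N, which matches its weight. I'll carry it over to the shaft at about 12° short of the keyway yaw.

jog_arm(motion=[25,-1,28,0,5,0,60,-1,67,0,12,0,95,-1,107,0,20,0,130,-1,146,0,24.8,0,160,-1,180,0,24.8,0,190,-1,213,0,24.8,0,205,-1,230,0,24.8,0,211.3,-1,236.8,0,24.8,0,211.3,-1,236.8,0,24.8,0,211.3,-1,236.8,0,24.8,0,211.3,-1,236.8,0,24.8,0])

```text
time_s: 8.6
position: [0.5894, -0.147, 0.1876]
tcp_rot: [[-0.939, -0.0, 0.344], [-0.344, 0.0, -0.939], [0.0, -1.0, -0.001]]
force: [-0.3, -0.4, -1.7]
opening: 0.346
```

```bash
python3 - <<'E'
from h import *
s,p,d=shot("wrist","w7"); print(s["position"],s["force"],s["moment"],s["opening"],np.abs(s["qvel"]).max())
_,p2,_=shot("top","t7"); _,p3,_=shot("scene","s7")
print(jogdelta(s,[.5884,-.1486,.165],rotyaw(20)).round(1))
z=lambda p,uv,w:cv2.resize(p[uv[1]-w:uv[1]+w,uv[0]-w:uv[0]+w,::-1],(390,390),interpolation=cv2.INTER_CUBIC)
K,P=campose("top");a=proj(K,P,[.588,-.148,.12])[0].astype(int);K,P=campose("scene");b=proj(K,P,[.588,-.148,.12])[0].astype(int)
cv2.imwrite("pics/c7.png",np.hstack([z(p2,a,40),z(p3,b,50)]))
E
```

```text
[ 0.5894237  -0.14702805  0.1875853 ] [-0.33696634 -0.40670022 -1.72575579] [0.03007008 0.01312679 0.01291412] 0.34577235476619866 0.2373123999424826
[ 1.5 22.6  1.1  0.   0.1  0. ]
```

View pics/c7.png

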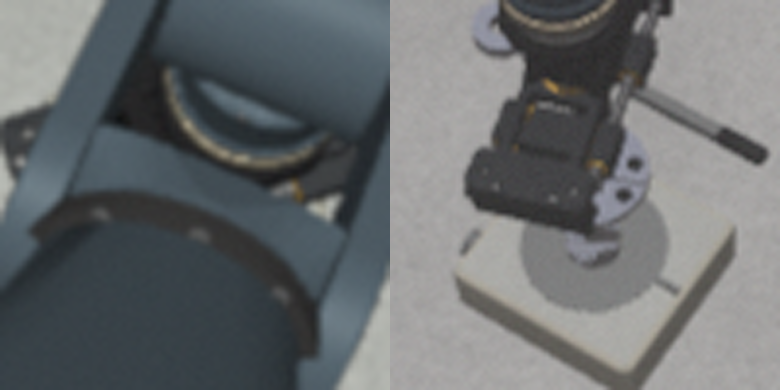

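View pics/w7.png

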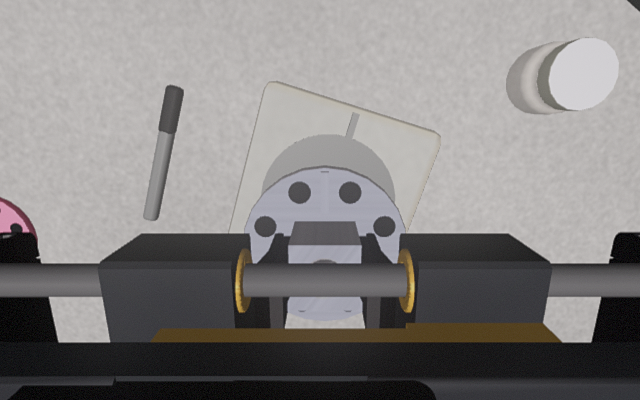

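The rotor hovers above the shaft, and its shoulder is visible below it in the scene crop at (595,245). I'll correct the small offset, stop just above the tip and recheck.

jog_arm(motion=[1.5,10,1.1,0,0,0,1.5,18,1.1,0,0,0,1.5,22,1.1,0,0,0,1.5,22,1.1,0,0,0,1.5,22,1.1,0,0,0])

```text
time_s: 9.38
position: [0.5886, -0.1501, 0.1656]
tcp_rot: [[-0.939, 0.0, 0.343], [-0.343, -0.0, -0.939], [-0.0, -1.0, 0.0]]
force: [0.6, 0.2, -3.2]
opening: 0.34
```

```bash
python3 - <<'E'
from h import *
s,p,d=shot("wrist","w8"); print(s["position"],s["force"],s["moment"],s["opening"],np.abs(s["qvel"]).max())
print(jogdelta(s,[.5884,-.1486,.1176],rotyaw(20)).round(1))
E
```

```text
[ 0.58864437 -0.15012008  0.16561863] [ 0.61791868  0.17454772 -3.17630726] [-0.02591617 -0.03671972 -0.00150457] 0.3398515696260906 0.17199277734221227
[-0.3 48.  -1.5 -0.   0.  -0. ]
```

jog_arm(motion=[-0.3,5,-1.5,0,0,0,-0.3,10,-1.5,0,0,0,-0.3,14,-1.5,0,0,0,-0.3,14,-1.5,0,0,0,-0.3,14,-1.5,0,0,0])

```text
time_s: 10.05
position: [0.5884, -0.1486, 0.1515]
tcp_rot: [[-0.939, 0.0, 0.343], [-0.343, -0.0, -0.939], [-0.0, -1.0, 0.0]]
force: [-0.9, -0.5, -2.6]
opening: 0.341
```

```bash
python3 - <<'E'
from h import *
s=bot.read_state(); print(s["position"],s["force"],s["moment"],s["opening"],np.abs(s["qvel"]).max())
print(jogdelta(s,[.5884,-.1486,.1176],rotyaw(20)).round(1))
E
```

```text
[ 0.58835632 -0.14856323  0.15154864] [-0.94988266 -0.51543963 -2.63707245] [ 0.01197147 -0.01492593  0.00480682] 0.3413556453844239 0.24525374016999524
[-0.  33.9  0.  -0.   0.  -0. ]
```

Lateral position is right on target. I'll descend onto the pin in small steps and watch the force.

jog_arm(motion=[0,2,0,0,0,0,0,4,0,0,0,0,0,6,0,0,0,0,0,8,0,0,0,0,0,10,0,0,0,0,0,12,0,0,0,0,0,12,0,0,0,0])

```text
time_s: 10.92
position: [0.5881, -0.1485, 0.1393]
tcp_rot: [[-0.939, -0.0, 0.343], [-0.343, 0.0, -0.939], [0.0, -1.0, -0.0]]
force: [1.0, -0.4, -2.0]
opening: 0.342
```

```bash
python3 - <<'E'
from h import *
s=bot.read_state(); print(s["position"],s["force"],s["moment"],s["opening"],np.abs(s["qvel"]).max())
shot("scene","s9")
print(jogdelta(s,[.5884,-.1486,.1176],rotyaw(20)).round(1))
E
```

```text
[ 0.58810166 -0.14845293  0.13931531] [ 0.97489629 -0.42931459 -2.04066225] [-0.04608618  0.00396597  0.02093649] 0.34228159798838903 0.21921558518155287
[-0.2 21.7  0.2  0.   0.   0. ]
```

jog_arm(motion=[0,3,0,0,0,0,0,6,0,0,0,0,0,9,0,0,0,0,0,12,0,0,0,0,0,15,0,0,0,0,0,17,0,0,0,0,0,19,0,0,0,0,0,19,0,0,0,0])

```text
time_s: 11.98
position: [0.5881, -0.1485, 0.1204]
tcp_rot: [[-0.939, -0.0, 0.343], [-0.343, 0.0, -0.939], [0.0, -1.0, -0.0]]
force: [0.1, 0.3, -2.3]
opening: 0.341
```

```bash
python3 - <<'E'
from h import *
s=bot.read_state(); print(s["position"],s["force"],s["moment"],s["opening"],np.abs(s["qvel"]).max())
print(jogdelta(s,[.5884,-.1486,.1176],rotyaw(20)).round(1))
E
```

```text
[ 0.5881346  -0.14846484  0.12037222] [ 0.1488529   0.25693538 -2.29836078] [ 0.01816384  0.03784043 -0.04850139] 0.3411416364102534 0.16889634159840594
[-0.2  2.8  0.2  0.   0.   0. ]
```

Rotor is at about 74 mm with no contact yet. I'll go down about 0.5 mm per row.

jog_arm(motion=[0,0.5,0,0,0,0,0,1,0,0,0,0,0,1.5,0,0,0,0,0,2,0,0,0,0,0,2,0,0,0,0])

```text
time_s: 12.6
position: [0.5882, -0.1485, 0.1185]
tcp_rot: [[-0.939, -0.0, 0.343], [-0.343, 0.0, -0.939], [0.0, -1.0, -0.0]]
force: [-0.4, 0.6, -2.3]
opening: 0.34
```

jog_arm(motion=[0,0.4,0,0,0,0,0,0.8,0,0,0,0,0,0.8,0,0,0,0])

```text
time_s: 12.98
position: [0.5882, -0.1485, 0.1177]
tcp_rot: [[-0.939, -0.0, 0.343], [-0.343, 0.0, -0.939], [0.0, -1.0, -0.0]]
force: [-0.0, 0.1, -2.3]
opening: 0.343
```

jog_arm(motion=[0,0.3,0,0,0,0,0,0.6,0,0,0,0,0,0.6,0,0,0,0])

```text
time_s: 13.35
position: [0.5883, -0.1486, 0.1173]
tcp_rot: [[-0.94, 0.0, 0.343], [-0.343, -0.0, -0.94], [-0.0, -1.0, 0.0]]
force: [0.7, 0.1, -1.4]
opening: 0.347
```

jog_arm(motion=[0,0.2,0,0,0,0,0,0.4,0,0,0,0,0,0.4,0,0,0,0])

```text
time_s: 13.72
position: [0.5884, -0.1485, 0.117]
tcp_rot: [[-0.939, 0.0, 0.343], [-0.343, -0.0, -0.939], [-0.0, -1.0, 0.0]]
force: [-1.8, 0.6, 1.6]
opening: 0.343
```

Contact: the force rose about 4 N at rotor height ~71 mm, so the tab is riding on the shoulder. Now I'll turn it under light pressure toward the keyway.

jog_arm(motion=[0,0,0,0,-1.5,0,0,0,0,0,-3,0,0,0,0,0,-4.5,0,0,0,0,0,-6,0,0,0,0,0,-6,0])

```text
time_s: 14.35
position: [0.5879, -0.1482, 0.1163]
tcp_rot: [[-0.898, -0.001, 0.439], [-0.439, 0.001, -0.898], [0.001, -1.0, -0.001]]
force: [0.2, 0.4, -3.3]
opening: 0.339
```

jog_arm(motion=[0,0,0,0,-1.5,0,0,0,0,0,-3,0,0,0,0,0,-4,0,0,0.4,0,0,-4,0,0,0.8,0,0,-4,0,0,0.8,0,0,-4,0])

```text
time_s: 15.1
position: [0.5883, -0.1485, 0.1159]
tcp_rot: [[-0.866, 0.0, 0.501], [-0.501, -0.0, -0.866], [-0.0, -1.0, 0.0]]
force: [0.6, 0.8, -2.7]
opening: 0.343
```

jog_arm(motion=[0,0.4,0,0,0,0,0,0.8,0,0,0,0,0,1.2,0,0,0,0,0,1.6,0,0,0,0,0,1.6,0,0,0,0])

```text
time_s: 15.72
position: [0.5882, -0.1485, 0.1143]
tcp_rot: [[-0.866, -0.0, 0.501], [-0.501, -0.0, -0.866], [0.0, -1.0, -0.0]]
force: [0.7, -0.1, -2.0]
opening: 0.343
```

The tab has dropped in: 2.7 mm below the riding height with no contact force. I'll continue down gently.

jog_arm(motion=[0,0.4,0,0,0,0,0,0.8,0,0,0,0,0,1.2,0,0,0,0,0,1.6,0,0,0,0,0,2,0,0,0,0,0,2,0,0,0,0])

```text
time_s: 16.48
position: [0.5883, -0.1485, 0.1123]
tcp_rot: [[-0.866, 0.0, 0.501], [-0.501, -0.0, -0.866], [0.0, -1.0, 0.0]]
force: [-0.7, -0.6, -2.6]
opening: 0.34
```

jog_arm(motion=[0,0.3,0,0,0,0,0,0.6,0,0,0,0,0,0.9,0,0,0,0,0,0.9,0,0,0,0])

```text
time_s: 16.98
position: [0.5883, -0.1485, 0.1114]
tcp_rot: [[-0.866, 0.0, 0.501], [-0.501, -0.0, -0.866], [-0.0, -1.0, 0.0]]
force: [0.3, -0.7, -1.8]
opening: 0.342
```

jog_arm(motion=[0,0.3,0,0,0,0,0,0.6,0,0,0,0,0,0.6,0,0,0,0])

```text
time_s: 17.35
position: [0.5882, -0.1485, 0.1109]
tcp_rot: [[-0.866, 0.0, 0.5], [-0.5, -0.0, -0.866], [-0.0, -1.0, 0.0]]
force: [0.6, -0.2, -2.1]
opening: 0.34
```

jog_arm(motion=[0,0.3,0,0,0,0,0,0.5,0,0,0,0,0,0.5,0,0,0,0])

```text
time_s: 17.73
position: [0.5883, -0.1485, 0.1106]
tcp_rot: [[-0.866, 0.0, 0.501], [-0.501, -0.0, -0.866], [-0.0, -1.0, 0.0]]
force: [-0.3, -0.5, 0.7]
opening: 0.344
```

Contact at TCP 0.1106, about 7 mm below the riding contact, so the rotor is seated at ~64 mm. Releasing, then retreating straight up.

jog_arm(motion=[0,0,0,0,0,0,0,0,0,0,0,0,0,0,0,0,0,0,0,0,0,0,0,0,0,0,0,0,0,0,0,0,0,0,0,0], gripper=0.9)

```text
time_s: 18.48
position: [0.5882, -0.1485, 0.1103]
tcp_rot: [[-0.866, -0.0, 0.501], [-0.501, 0.0, -0.866], [0.0, -1.0, -0.0]]
force: [-0.2, 0.4, 1.0]
opening: 0.876
```

```bash
python3 - <<'E'
from h import *
s,p,d=shot("wrist","w10"); print(s["position"],s["force"],s["opening"])
E
```

```text
[ 0.58823435 -0.14849318  0.11034164] [-0.21371838  0.37159158  0.96272074] 0.8764624806234035
```

View pics/w10.png

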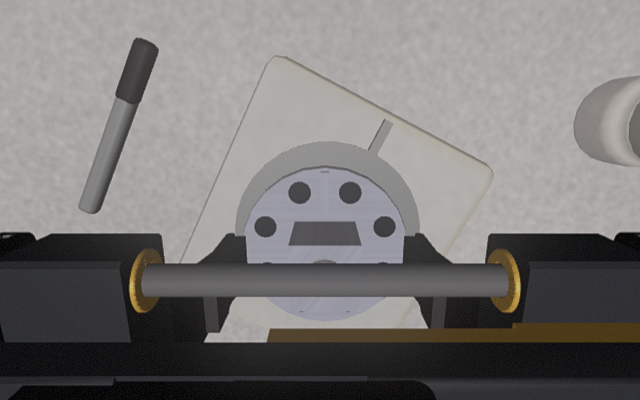

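The jaws are open and clear of the boss on both sides, at (235,240) and (415,240). Retreating.

jog_arm(motion=[0,-10,0,0,0,0,0,-30,0,0,0,0,0,-60,0,0,0,0,0,-90,0,0,0,0,0,-110,0,0,0,0,0,-110,0,0,0,0,0,-110,0,0,0,0])

```text
time_s: 19.4
position: [0.5877, -0.1483, 0.2199]
tcp_rot: [[-0.866, -0.001, 0.501], [-0.501, 0.0, -0.866], [0.001, -1.0, -0.001]]
force: [0.3, -0.5, -0.5]
opening: 0.897
```

```bash
python3 - <<'E'
from h import *
s,p,d=shot("wrist","w11"); print(s["position"],s["force"],s["opening"],np.abs(s["qvel"]).max())
K,P=campose("wrist",s)
pp=p.astype(int); q=proj(K,P,[.5884,-.1486,.082])[0]; print(q)
# depth on the disc around axis -> plane fit
a=np.radians(np.arange(0,360,5)); X=np.stack([.5884+.025*np.cos(a),-.1486+.025*np.sin(a),0*a+.082],1); pts=[]
for u in proj(K,P,X):
    i=d[int(round(u[1])),int(round(u[0]))]; o,dd=ray(K,P,u); w=(o+dd*i)[0]
    if i>0 and abs(w[2]-.082)<.008: pts.append(w)
pts=np.array(pts); A=np.c_[pts[:,:2]-[.5884,-.1486],np.ones(len(pts))]; print(len(pts),np.linalg.lstsq(A,pts[:,2],rcond=None)[0],np.median(pts[:,2]))
us=[];
for (x,y) in ((.645,-.10),(.53,-.19),(.64,-.20),(.645,-.13)):
    u=proj(K,P,[x,y,.06])[0]; o,dd=ray(K,P,u); print("deck",(o+dd*d[int(u[1]),int(u[0])])[0])
cv2.imwrite("pics/w11c.png",cv2.resize(p[100:250,230:430,::-1],None,fx=3.5,fy=3.5,interpolation=cv2.INTER_CUBIC))
E
```

```text
[ 0.58772578 -0.14827141  0.21988795] [ 0.32417755 -0.5079924  -0.50059223] 0.8968601300531118 1.0594992643105337
[327.02960699 196.02105253]
55 [0.0101101  0.00636281 0.08308357] 0.08309172156059447
deck [ 0.64500699 -0.10005263  0.06121156]
deck [ 0.61630759 -0.13312524  0.28248524]
deck [ 0.64004042 -0.19947842  0.0618056 ]
deck [ 0.64500484 -0.12995284  0.06083842]
```

View pics/w11c.png

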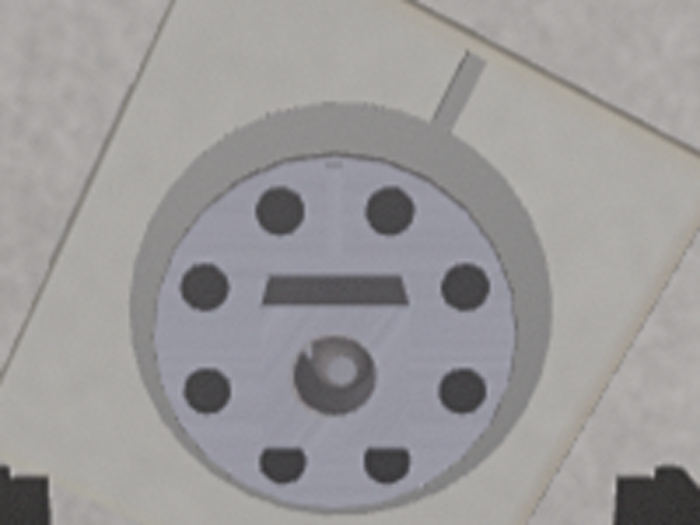

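The rotor sits level with the pin centred in the bore at crop (338,370). The disc top is at 0.083, and the deck reads +1.2 mm high, so the disc is ~82 mm and the rotor ~64 mm up. Fitted tilt is 0.012 rad. A last look at the bystanders, then I hand in.

```bash
python3 - <<'E'
from h import *
s,p,d=shot("scene","s11")
a=cv2.imread("pics/scene0.png").astype(int)[:,:,::-1]; df=(np.abs(a-p.astype(int)).sum(2)>60)
# bystander boxes in scene view: collar, marker, rack, bottle, jar, slide box, petri
for n,(x,y,w,h) in dict(rack=(345,208,60,58),bottle=(400,143,30,45),jar=(285,297,28,28),petri=(315,84,32,24),slide=(155,250,45,60)).items(): print(n,df[y:y+h,x:x+w].mean().round(3))
s=bot.read_state(); print(s["force"],np.abs(s["qvel"]).max(),s["time_s"])
print(bot.hand_in())
E
```

```text
rack 0.0
bottle 0.0
jar 0.0
petri 0.0
slide 0.0
[-0.24200902  0.44231727  0.56590831] 0.39660069882327065 19.5
the job is handed in; nothing more can be done
None
```

View pics/s11.png

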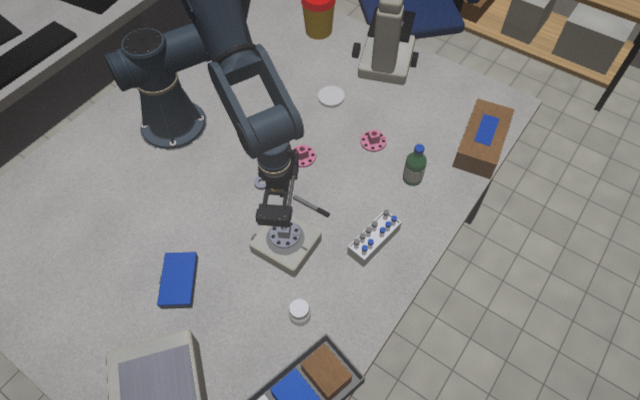

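The rotor is on the shaft with its tab in the keyway. It is fully down, level and released, and the job was handed in at 19.5 s.

- **Fitting:** I gripped the grey rotor by its boss, slipped it over the pin about 12° short of the keyway, and felt the tab touch the shoulder with about 4 N. Turning it about 10° freed it, and I eased it down 7 mm until it touched bottom with about 3 N.
- **Seating check:** The depth picture puts the disc top at 83 mm. The deck in the same picture reads about 1.2 mm high, so the rotor sits about 64 mm up. Fitted tilt is about 0.012 rad, and the pin shows in the middle of the bore.
- **Bystanders:** The rack, bottle, jar, petri dish and slide box show no change from the first scene picture. The marker and collar were partly hidden by the arm, so I could only judge them by eye; they look to be where they were.
- **Disagreements:** The tab came free near 26–30° yaw, against my keyway readings of about 29–34° from two views. Some moves ended 1–1.5 mm off sideways, and I corrected them from the measured position.

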